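Set the lining machine's slide and offer up the brush arm

ROBOT

A 6-joint arm with a two-finger parallel gripper is mounted at the origin on the work surface. World frame = base frame: x ahead of the robot, y to its left, z up, the work surface at z = 0. Lengths are in m, angles in rad, forces in N, time in s.
With the tool pointing down it reaches from about 0.35 to 0.85 m from the base axis. Payload 8.1 kg.
Tool frame: the origin (TCP) lies on the front face of the gripper's body, between the roots of the fingers; the fingertips stand 84 mm ahead of it and the grasp point (between the pads) lies 65 mm ahead of it; x points along the fingers, y is the direction in which the jaws open and shut, and the axes are right-handed (so a half turn about x gives the same grasp; the last joint's range is limited). The gripper opens to 93 mm and grips with 3 to 60 N. Pads are 15 mm wide; open, the fingers measure 128 mm over their backs; the gripper's body (75 mm by 188 mm) begins 65 mm behind the grasp point.
Start: joints at [1.253, 0.13, 1.488, -0, 1.523, -0.085], TCP at [0.138, 0.584, 0.303] pointing down, gripper open.
Joint ranges: [-2.96, 2.96], [-0.89, 2.26], [0.02, 2.5], [-1.34, 4.48], [0, 2.73], [-2.66, 2.66]. Speed limits (rad/s): [2.39, 2.39, 2.79, 3.14, 3.14, 3.14].

INTERFACE

Orientations are given as a rotation vector (axis times angle).
In Python, from plant import telemetry, read_camera, camera_params, robot gives the robot as it stands.
- The arm moves only by the tool step_arm, never from a script. Its argument "commands" is a list of rows, each an object with "xyz": the shift along the tool's x, y, z in mm, a list of three; "turn": the turn, a rotation vector about the tool's x, y, z in rad, a list of three; "grip": the finger opening in mm, from 0 to 93. In form: [{"xyz": [dx, dy, dz], "turn": [ax, ay, az], "grip": grip}, ...]. A call has 1 to 12 rows; each row is the pose to reach, as a shift and turn from the pose commanded when the call began, along the tool's axes at that moment; what a row does not reach only later rows make up. A row lasts 1/8 s, in which the tool goes at most 62.5 mm and 10.7 degrees, less where a joint would pass 70% of its speed; a pose out of reach is approached as far as the arm can. A call with a gripper value outside its range is refused whole. The fingers move at their own pace and stop on an object; "force" is the grip in N (left out, the last holds). Time passes only in rows, so rows that repeat a pose let the fingers close. It gives the time, the measured TCP pose, the force and the opening at its end, in the units of the state.
- telemetry.read_state(): the state, without advancing time (a new reading comes with each control period).
- read_camera(name): name is "scene" or "top" or "wrist"; returns the picture (480x640x3 uint8, red, green, blue); there is no depth.
- camera_params(name): a dict with "mtx" (3x3 intrinsics, pixels), "rvec" (rotation vector, rad) and "tvec" (3), from world to camera coordinates, as OpenCV has them. Camera axes: x right, y down, z forward; pixel columns grow to the right and rows downward; lengths in m; the calibration is good to about 2 mm. A picture is of the moment at which its call begins: read the wrist's pose just before it. camera_params takes no time and is no camera call; for the wrist camera it gives the pose at the moment of the call.
- robot.close_job(): hands the job in, once; it reports no verdict.
The state is a dict: "t": time; "q": joint angles; "dq": joint speeds; "joint_torque": joint torques, N m; "tool_pos": TCP position; "orientation": TCP orientation; "force": force on the tool from outside, world axes, zero at the start; "wrist_torque": the same for the moment, N m; "opening": finger opening in m.
Only numpy, scipy, OpenCV 4.12 (cv2) and the standard library are available. Lean on these libraries where they do the work, as an engineer would, in place of code of your own. Each camera call takes 0.05 s, during which the arm holds its last target. There are 200 camera calls.

TASK

On the plate-lining machine, push the carriage along its slide towards the porcelain plate until it clicks home against the stop. Then pick up the loose brush arm by its balance point and finish while still holding it in the gripper, level and still, with its eye centred a few centimetres clear above the carriage's post and its clamp end pointing along the slide over the plate. Do not touch the plate, and leave the bottles, jars and brush mug where they are.

Things in the scene. Friction and masses are not known exactly. Their poses are not given: they have to be found in the camera images.
- machine: Fixed grey lining machine: a flat bed 240 x 104 mm, 32 mm high with its two aluminium guide rails, and beyond its far end a round banding wheel that carries a plate. Origin: centre of the underside of the bed. Its x axis is the slide direction, from the carriage towards the plate; z up.
- carriage (a joint): Travel of the carriage along machine +x, m. Can start anywhere from 0 to 0.05; 0.110 is home, against the stop. It drags with about 1.5 N; from 0.097 a sprung ball resists with about 6 to 12 N; once past 0.106 the spring drives the carriage on to 0.110 and keeps it there (clicked home); released earlier it is pushed back or stays short.
- push_pad (a point): Centre of the near face (facing machine -x, away from the plate) of the carriage's upright aluminium push pad: 8 mm thick, 42 mm wide across the slide, its top edge 23 mm above this point (87 mm above the table). Rides with the carriage. Carriage block: dark steel, 80 mm long, 64 mm wide, top 38 mm above the table.
- post_top (a point): Tip of the carriage's upright steel post, 12 mm diameter, 100 mm above the table, 58 mm ahead of the push pad's near face (machine +x). Rides with the carriage. Axes as the machine's.
- plate: White porcelain plate, 210 mm across, 19 mm deep, fixed on the banding wheel. Origin: centre of its underside, 66 mm above the table; its rim is 85 mm above the table; 235 mm ahead (+x) of the machine's origin.
- bar_mid (a point): The brush arm, a loose dark cast lever 248 mm long, about 0.55 kg (can be a fifth more or less), lying on the table at one side of the machine. This point is the middle of the arm, in the middle of the bar's width and height, 27 mm above the table when lying. +x runs along the bar from the heavy round eye to the clamp end, z up. Bar: 14 mm wide, 18 mm high, from x = -80 to +93 mm. Balance point: on the bar at x = -55 mm (50 mm from the eye's centre).
- eye (a point): Centre of the lower mouth of the arm's heavy eye, at x = -105 mm and 27 mm below bar_mid: an upright round boss 50 mm across, 44 mm high, with an 18 mm through hole.
- clamp (a point): Centre of the small brush clamp block (24 x 26 x 40 mm high, with a brass thumb screw on its side) at the light end of the arm, x = +105 mm from bar_mid.
- spirit: Clear bottle, black cap, 68 mm across, 190 mm high. Origin: underside.
- ink: Small dark bottle, 34 mm across, 70 mm high. Origin: underside.
- jar: Open glass jar, 66 mm across, 85 mm high. Origin: underside.
- pigment: Small white jar with metal lid, 44 mm across, 45 mm high. Origin: underside.
- brushes: White mug of brushes, 76 mm across, 90 mm high, brushes to 185 mm. Origin: underside.

How it is judged:
By the outcome, as a careful person would: the job done as asked, in the order asked, and still so for the second after the job is handed in, while the arm keeps its last pose, push and grip.
It also fails if it takes over 56 s, if anything falls off the work surface, if the arm or the gripper's body presses on something with over 40 N, if the wrist force passes 120 N, or if a joint passes its speed limit or range.

## Working session

There is one attempt and no reset: what is moved stays moved. The work goes in short steps, Python scripts to look and compute and a tool call to move; the robot and the scene stay as the last step left them, time stands still between calls to the robot, and variables do not carry over. Pictures are saved under pics/ and viewed, about 8 in all and at most 12, crops included, and the job is handed in when it is done.

Besides the shell and the picture viewer there is one more tool, called as a command line: name --argument value ..., lists and objects as JSON in quotes. step_arm: Moves the arm, as the interface text tells. Its arguments: {"type":"object","properties":{"commands":{"type":"array"},"force":{"type":"number"}},"required":["commands"]}

```bash
ls; mkdir -p pics
python3 - <<'E'
from plant import telemetry, read_camera, camera_params
import cv2,numpy as np
s=telemetry.read_state();print(s)
for n in("scene","top"):
    im=read_camera(n);cv2.imwrite(f"pics/{n}0.png",im[:,:,::-1])
    p=camera_params(n);R=cv2.Rodrigues(np.array(p["rvec"]))[0];print(n,p["mtx"],(-R.T@np.array(p["tvec"]).ravel()))
E
```

```text
pics
{'t': 0.0, 'q': array([ 1.25262713e+00,  1.31162913e-01,  1.48930924e+00, -2.97805596e-06,
        1.52296761e+00, -8.54317984e-02]), 'dq': array([ 5.16942761e-04, -6.51435556e-05,  9.94629393e-04, -1.02243470e-03,
       -7.16902050e-04,  3.66790806e-04]), 'joint_torque': array([ 1.16354033e-03, -5.59865820e+01, -4.91737783e+01,  7.68595515e-02,
        3.54022672e-02, -1.03001639e-04]), 'tool_pos': array([0.13825106, 0.58342359, 0.30166979]), 'orientation': array([ 0.18130161,  1.56342953, -0.18415051]), 'force': array([-0.11418958, -0.82257358,  0.76304496]), 'wrist_torque': array([-0.0220816 , -0.0090342 ,  0.00431686]), 'opening': 0.09325883310800688}
scene [[614.45168108   0.         317.46085055]
 [  0.         614.45168108 242.18450712]
 [  0.           0.           1.        ]] [ 1.40261662 -0.43966131  0.73304469]
top [[598.39923684   0.         328.50598148]
 [  0.         598.39923684 249.16571795]
 [  0.           0.           1.        ]] [0.47831694 0.00159182 1.47671647]
```

View pics/top0.png

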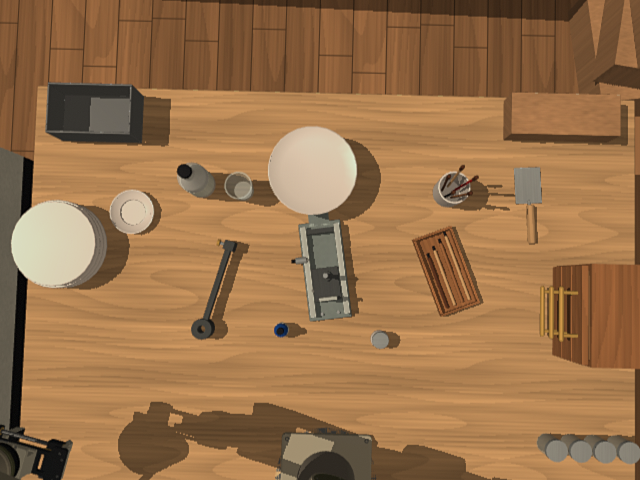

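View pics/scene0.png

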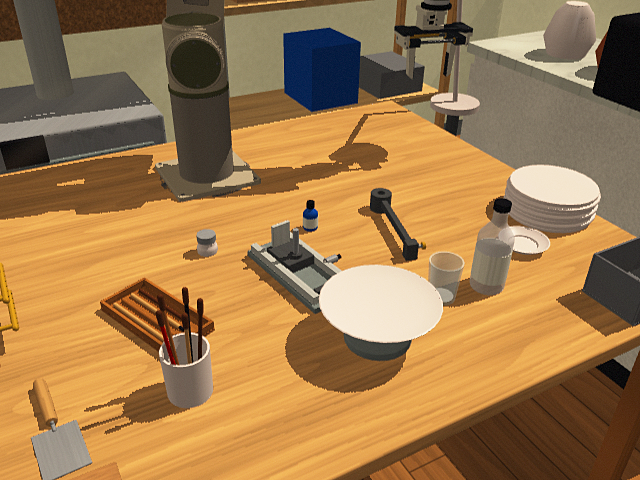

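Top view: plate centred near (312,170), bed from about (322,222) to (330,320), push pad near (330,299), post (326,276), arm eye (203,328), clamp (230,246). I'll zoom in for accuracy.

Run:
```python
import cv2,numpy as np
im=cv2.imread("pics/top0.png")
f=lambda a:cv2.resize(a,None,fx=5,fy=5,interpolation=cv2.INTER_CUBIC)
A=f(im[215:330,290:365]);B=f(im[230:345,185:260])
for I,(u,v) in((A,(290,215)),(B,(185,230))):
    for k in range(0,115,10):
        cv2.putText(I,str(v+k),(0,k*5+4),0,.35,(0,0,255),1);cv2.line(I,(22,k*5),(28,k*5),(0,0,255),1)
    for k in range(0,75,10):
        cv2.putText(I,str(u+k),(k*5-8,10),0,.35,(0,0,255),1);cv2.line(I,(k*5,12),(k*5,18),(0,0,255),1)
cv2.imwrite("pics/crop1.png",np.hstack([A,B]))
# plate blob
m=((im.min(2)>150)).astype(np.uint8);n,l,s,c=cv2.connectedComponentsWithStats(m)
for i in range(1,n):
    if s[i,4]>1500:print(s[i],c[i])
```

```text
[ 268  127   89   87 5921] [312.62084107 169.68957946]
[  11  201   84   87 5548] [ 52.44394376 243.35634463]
```

View pics/crop1.png

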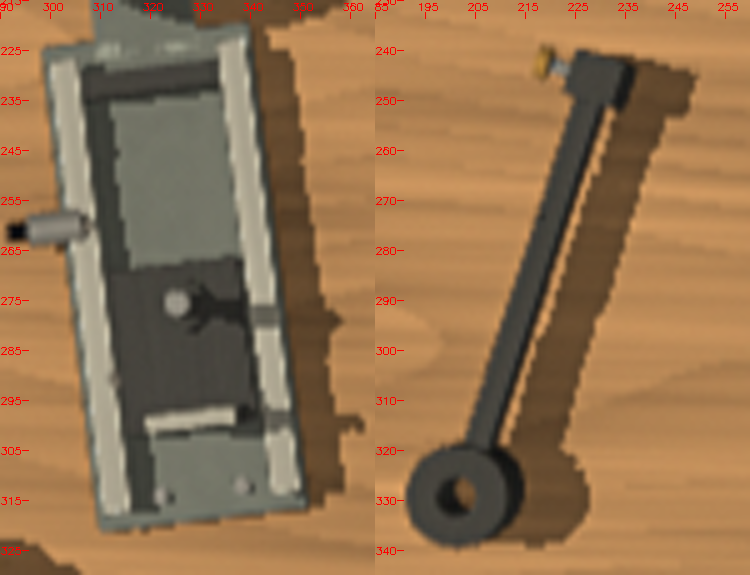

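The crop shows the post tip at (325.4,275.6), the pad top at (328.2,298.6), the bed corners, the eye hole at (201.8,329.2), and the clamp at about (230,245.6).

```bash
cat > h.py <<'E'
from plant import telemetry, read_camera, camera_params
import cv2,numpy as np
from scipy.spatial.transform import Rotation as Ro
def ray(cam,uv,z,p=None):
    p=p or camera_params(cam);R=cv2.Rodrigues(np.array(p["rvec"],float))[0];C=-R.T@np.array(p["tvec"]).ravel()
    d=R.T@np.linalg.solve(p["mtx"],[uv[0],uv[1],1.]);return C+d*(z-C[2])/d[2]
def proj(cam,X,p=None):
    p=p or camera_params(cam);return cv2.projectPoints(np.array(X,float).reshape(-1,3),np.array(p["rvec"],float),np.array(p["tvec"],float),np.array(p["mtx"]),None)[0].reshape(-1,2)
def go(target,grip,Rt=None):
    """print tool-frame shift (mm), turn"""
    s=telemetry.read_state();R=Ro.from_rotvec(s["orientation"])
    print("shift",np.round(R.inv().apply(np.array(target)-s["tool_pos"])*1000,1), "turn",None if Rt is None else np.round((R.inv()*Rt).as_rotvec(),3))
def down(yaw):
    # tool x down; tool y horizontal at angle yaw
    x=np.array([0,0,-1.]);y=np.array([np.cos(yaw),np.sin(yaw),0]);return Ro.from_matrix(np.c_[x,y,np.cross(x,y)])
E
python3 - <<'E'
from h import *
P=lambda u,v,z:ray("top",(u,v),z)
post=P(325.4,275.6,.1);pad=P(328.2,298.6,.087);plate=P(312.6,169.7,.085)
cs=[P(310.6,321,.02),P(351.4,316.6,.02),P(299,225,.02),P(339.4,220,.02)]
print(post,pad,plate,cs)
d=plate-post;print("dir post-plate",np.degrees(np.arctan2(d[1],d[0])),"pad-post",np.degrees(np.arctan2(*(post-pad)[1::-1])),np.linalg.norm((post-pad)[:2]))
o=np.mean(cs,0);d=plate-o;print("mc",o,np.degrees(np.arctan2(d[1],d[0])),np.linalg.norm(d[:2]))
for a,b in((0,2),(1,3)):
    e=cs[b]-cs[a];print(np.degrees(np.arctan2(e[1],e[0])),np.linalg.norm(e))
eye=P(201.8,329.2,.044);cl=P(230,245.6,.047);e=cl-eye;print(eye,cl,np.degrees(np.arctan2(e[1],e[0])),np.linalg.norm(e[:2]))
s=telemetry.read_state();R=Ro.from_rotvec(s["orientation"]);print(R.as_matrix().round(3))
p=camera_params("wrist");Rw=cv2.Rodrigues(np.array(p["rvec"]))[0];print("wristcam in tool",R.inv().apply(-Rw.T@np.array(p["tvec"]).ravel()-s["tool_pos"]),R.inv().apply(Rw[2]),p["mtx"][0])
E
```

```text
[0.48829113 0.01330022 0.1       ] [0.43536481 0.00552089 0.087     ] [0.73564109 0.05000241 0.085     ] [array([0.37807887, 0.04691831, 0.02      ]), array([ 0.3912968 , -0.05162977,  0.02      ]), array([0.61064239, 0.08172601, 0.02      ]), array([ 0.62545571, -0.01662673,  0.02      ])]
dir post-plate 8.440058654308853 pad-post 8.361698891317216 0.05349497831354376
mc [0.50136844 0.01509695 0.02      ] 8.47444291012677 0.23685874210842825
8.51225252973335 0.23515391892873178
8.501856591653217 0.23676065398367593
[0.35344822 0.30479082 0.044     ] [0.55443485 0.24400292 0.047     ] -16.827808492889293 0.209978086163669
[[-0.001  0.231  0.973]
 [-0.002  0.973 -0.231]
 [-1.    -0.002 -0.   ]]
wristcam in tool [-0.08288675  0.00131722 -0.0653309 ] [ 9.70636301e-01 -5.88547440e-04  2.40551088e-01] [410.623655     0.         323.40104157]
```

Geometry agrees: slide direction is 8.45°, and the bed, plate and post distances match to 2 mm. The pad face is at about (0.431,0.005). Next I work out the approach behind the pad.

Run:
```python
from h import *
Rt=down(np.radians(98.45))
go([.38,.32,.30],0,Rt);go([.401,.0004,.22],0,Rt);go([.401,.0004,.136],0,Rt)
```

```text
shift [   2.1 -200.6  296. ] turn [-0.38  -0.     0.002]
shift [  82.6 -506.6  390.2] turn [-0.38  -0.     0.002]
shift [ 166.6 -506.4  390.2] turn [-0.38  -0.     0.002]
```

step_arm --commands '[{"xyz":[0,-35,50],"turn":[-0.1,0,0],"grip":0},{"xyz":[0,-70,100],"turn":[-0.2,0,0],"grip":0},{"xyz":[0,-105,150],"turn":[-0.3,0,0],"grip":0},{"xyz":[0,-140,200],"turn":[-0.38,0,0],"grip":0},{"xyz":[0,-175,250],"turn":[-0.38,0,0],"grip":0},{"xyz":[2,-205,296],"turn":[-0.38,0,0],"grip":0},{"xyz":[15,-265,312],"turn":[-0.38,0,0],"grip":0},{"xyz":[30,-325,328],"turn":[-0.38,0,0],"grip":0},{"xyz":[45,-385,345],"turn":[-0.38,0,0],"grip":0},{"xyz":[60,-445,365],"turn":[-0.38,0,0],"grip":0},{"xyz":[83,-506,390],"turn":[-0.38,0,0],"grip":0},{"xyz":[83,-506,390],"turn":[-0.38,0,0],"grip":0}]'

```text
t: 1.6
tool_pos: [0.4003, -0.0013, 0.2182]
orientation: [-0.112, 1.57, 0.112]
force: [-0.5, 0.4, 0.2]
opening: 0.0006
```

Run:
```python
from h import *
Rt=down(np.radians(98.45))
s=telemetry.read_state();print(s["t"],s["q"],s["tool_pos"],s["force"],s["opening"])
go([.401,.0004,.136],0,Rt)
cv2.imwrite("pics/w1.png",read_camera("wrist")[:,:,::-1])
c,si=np.cos(np.radians(8.45)),np.sin(np.radians(8.45))
print(proj("wrist",[[.4309,.0048,.087],[.4883,.0133,.1]]))
```

```text
1.6 [-1.31146361e-01 -3.86007316e-01  2.11589142e+00 -6.27583633e-04
  1.41398813e+00 -1.84439643e+00] [ 0.40028346 -0.00133871  0.2181949 ] [-0.49363064  0.44839934  0.24589848] 0.0005999659104890074
shift [82.2  1.6  1.2] turn [-0.005 -0.002 -0.   ]
[[324.47967579 317.12535867]
 [324.80875034 421.93995255]]
```

View pics/w1.png

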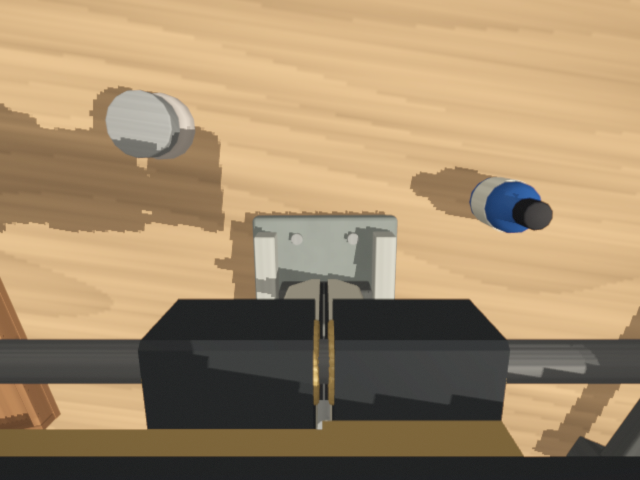

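Wrist view: near bed end spans 254–397 and is centred under the fingers, as planned. I'll descend, then push slowly.

step_arm --commands '[{"xyz":[30,1.6,0],"turn":[0,0,0],"grip":0},{"xyz":[60,1.6,0],"turn":[0,0,0],"grip":0},{"xyz":[82,1.6,0],"turn":[0,0,0],"grip":0},{"xyz":[82,1.6,5],"turn":[0,0,0],"grip":0},{"xyz":[82,1.6,12],"turn":[0,0,0],"grip":0},{"xyz":[82,1.6,18],"turn":[0,0,0],"grip":0},{"xyz":[82,1.6,24],"turn":[0,0,0],"grip":0},{"xyz":[82,1.6,30],"turn":[0,0,0],"grip":0},{"xyz":[82,1.6,36],"turn":[0,0,0],"grip":0},{"xyz":[82,1.6,42],"turn":[0,0,0],"grip":0}]'

```text
t: 2.9
tool_pos: [0.4428, 0.0092, 0.1377]
orientation: [-0.115, 1.568, 0.115]
force: [-1.8, -0.6, 1.4]
opening: 0.0006
```

step_arm --commands '[{"xyz":[0,-0.5,6],"turn":[0,0,0],"grip":0},{"xyz":[0,-1,12],"turn":[0,0,0],"grip":0},{"xyz":[0,-1.5,18],"turn":[0,0,0],"grip":0},{"xyz":[0,-2,24],"turn":[0,0,0],"grip":0},{"xyz":[0,-2,30],"turn":[0,0,0],"grip":0},{"xyz":[0,-2,35],"turn":[0,0,0],"grip":0},{"xyz":[0,-2,40],"turn":[0,0,0],"grip":0},{"xyz":[0,-2,43],"turn":[0,0,0],"grip":0}]'

```text
t: 3.9
tool_pos: [0.4856, 0.0135, 0.1377]
orientation: [-0.116, 1.568, 0.115]
force: [-1.5, 0.0, -0.8]
opening: 0.0009
```

Run:
```python
from h import *
im=read_camera("top");cv2.imwrite("pics/t2.png",cv2.resize(im[190:330,270:380,::-1],None,fx=4,fy=4,interpolation=cv2.INTER_CUBIC))
```

step_arm --commands '[{"xyz":[0,0,3],"turn":[0,0,0],"grip":0},{"xyz":[0,0,5],"turn":[0,0,0],"grip":0},{"xyz":[0,0,7],"turn":[0,0,0],"grip":0},{"xyz":[0,0,9],"turn":[0,0,0],"grip":0}]'

```text
t: 4.45
tool_pos: [0.4935, 0.0147, 0.1379]
orientation: [-0.116, 1.57, 0.115]
force: [-12.4, -2.8, 10.8]
opening: 0.0006
```

step_arm --commands '[{"xyz":[0,0,1.5],"turn":[0,0,0],"grip":0},{"xyz":[0,0,3],"turn":[0,0,0],"grip":0}]'

```text
t: 4.7
tool_pos: [0.4948, 0.0148, 0.1378]
orientation: [-0.116, 1.575, 0.115]
force: [-24.6, -4.5, 21.1]
opening: 0.0007
```

step_arm --commands '[{"xyz":[0,0,1.5],"turn":[0,0,0],"grip":0},{"xyz":[0,0,3],"turn":[0,0,0],"grip":0}]'

```text
t: 4.95
tool_pos: [0.4986, 0.0154, 0.1377]
orientation: [-0.116, 1.572, 0.115]
force: [-9.2, -2.1, 6.3]
opening: 0.0007
```

step_arm --commands '[{"xyz":[0,0,1.5],"turn":[0,0,0],"grip":0},{"xyz":[0,0,3],"turn":[0,0,0],"grip":0}]'

```text
t: 5.2
tool_pos: [0.5028, 0.0161, 0.1377]
orientation: [-0.116, 1.569, 0.115]
force: [-3.4, -2.1, 0.7]
opening: 0.0007
```

step_arm --commands '[{"xyz":[0,0,1.5],"turn":[0,0,0],"grip":0},{"xyz":[0,0,3],"turn":[0,0,0],"grip":0}]'

```text
t: 5.45
tool_pos: [0.5055, 0.0166, 0.1378]
orientation: [-0.116, 1.57, 0.116]
force: [-13.0, -3.5, 10.5]
opening: 0.0004
```

Run:
```python
from h import *
im=read_camera("scene");a=cv2.resize(im[200:330,230:370,::-1],None,fx=4,fy=4,interpolation=cv2.INTER_CUBIC)
cv2.imwrite("pics/s3.png",a)
```

```text
(no output)
```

View pics/s3.png

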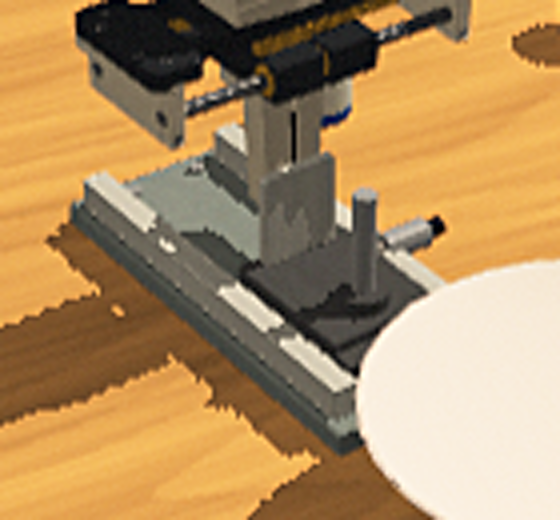

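step_arm --commands '[{"xyz":[0,0,1.5],"turn":[0,0,0],"grip":0},{"xyz":[0,0,2.5],"turn":[0,0,0],"grip":0}]'

```text
t: 5.75
tool_pos: [0.506, 0.0167, 0.1378]
orientation: [-0.116, 1.575, 0.116]
force: [-26.6, -4.4, 23.1]
opening: 0.0003
```

step_arm --commands '[{"xyz":[0,0,-8],"turn":[0,0,0],"grip":0},{"xyz":[0,0,-20],"turn":[0,0,0],"grip":0},{"xyz":[-40,0,-30],"turn":[0,0,0],"grip":0},{"xyz":[-100,0,-30],"turn":[0,0,0],"grip":0},{"xyz":[-130,0,-30],"turn":[0,0,0],"grip":40},{"xyz":[-130,0,-30],"turn":[0,0,0],"grip":93}]'

```text
t: 6.5
tool_pos: [0.4803, 0.0126, 0.2711]
orientation: [-0.116, 1.561, 0.115]
force: [-0.2, -1.0, -0.2]
opening: 0.0163
```

Run:
```python
from h import *
s=telemetry.read_state();print(s["force"],s["tool_pos"])
Rt=down(np.radians(73.2));go([.4013,.2903,.24],0,Rt)
```

```text
[-0.23624147 -0.98248059 -0.24046958] [0.48025861 0.01255146 0.27113228]
shift [ 30.5 286.4 -37.5] turn [ 0.441  0.007 -0.   ]
```

step_arm --commands '[{"xyz":[0,55,-7],"turn":[0.1,0,0],"grip":93},{"xyz":[0,110,-14],"turn":[0.2,0,0],"grip":93},{"xyz":[0,165,-21],"turn":[0.3,0,0],"grip":93},{"xyz":[10,220,-28],"turn":[0.4,0,0],"grip":93},{"xyz":[20,265,-35],"turn":[0.441,0.007,0],"grip":93},{"xyz":[30,286,-37.5],"turn":[0.441,0.007,0],"grip":93},{"xyz":[30,286,-37.5],"turn":[0.441,0.007,0],"grip":93},{"xyz":[30,286,-37.5],"turn":[0.441,0.007,0],"grip":93}]'

```text
t: 7.5
tool_pos: [0.3996, 0.2893, 0.237]
orientation: [0.23, 1.566, -0.232]
force: [1.0, -0.4, 0.9]
opening: 0.0919
```

Run:
```python
from h import *
go([.4013,.2903,.092],0,down(np.radians(73.2)))
p=camera_params("wrist");w=read_camera("wrist")
print(telemetry.read_state()["opening"],proj("wrist",[[.4013,.2903,.036],[.3534,.3048,.044]],p))
t=read_camera("top");A=cv2.resize(t[200:330,290:370],None,fx=4.6,fy=4.6,interpolation=cv2.INTER_CUBIC)[:600]
o=np.zeros((600,800,3),np.uint8);o[:A.shape[0],:368]=A;o[:324,368:]=cv2.resize(w,(432,324));cv2.imwrite("pics/m4.png",o[:,:,::-1])
```

```text
shift [145.    1.8   2.4] turn [-0.    -0.007  0.003]
0.09221735099440045 [[324.50467536 239.90375717]
 [324.57359462 169.16205784]]
```

View pics/m4.png

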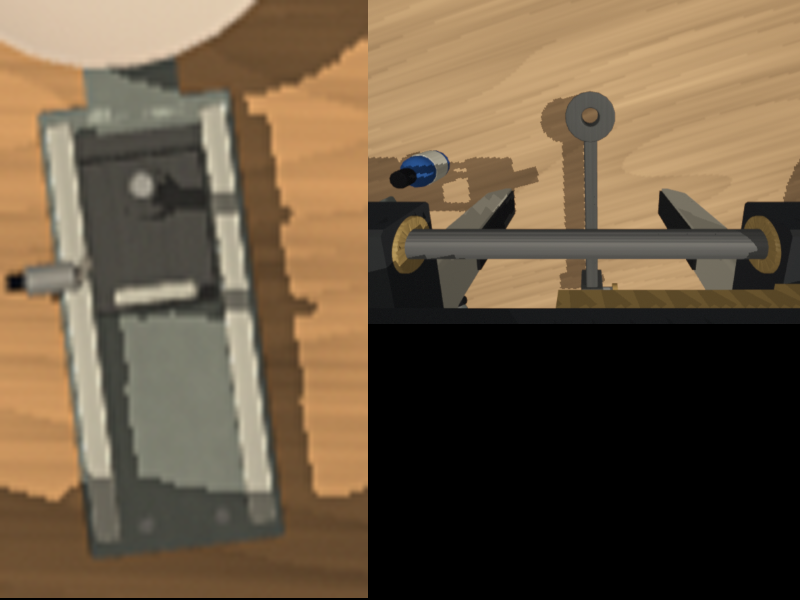

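Carriage sits against the stop bar, with the post at top pixel (320.9,240.2). In the wrist view the eye hole is at (330,172), against a prediction of (324.6,169.2), so a few mm of correction is needed.

Run:
```python
from h import *
e=ray("wrist",(330,172),.044);b=ray("wrist",(330,240),.036);print(e,b)
s=telemetry.read_state();R=Ro.from_rotvec(s["orientation"])
print("bar pt in tool",R.inv().apply(b-s["tool_pos"])*1e3,"eye",R.inv().apply(e-s["tool_pos"])*1e3)
print("post",ray("top",(320.9,240.2),.1)," pix of old",proj("top",[[.4883,.0133,.1]]))
```

```text
[0.35711208 0.3077894  0.044     ] [0.40350904 0.29400531 0.036     ]
bar pt in tool [201.71852919   5.91424416   3.11548193] eye [194.03737166   5.60531782 -45.33638208]
post [0.5695327  0.02583028 0.1       ]  pix of old [[325.40019723 275.59614033]]
```

step_arm --commands '[{"xyz":[20,5,4.5],"turn":[0,-0.007,0],"grip":93},{"xyz":[70,5,4.5],"turn":[0,-0.007,0],"grip":93},{"xyz":[115,5,4.5],"turn":[0,-0.007,0],"grip":93},{"xyz":[138,5,4.5],"turn":[0,-0.007,0],"grip":93},{"xyz":[145,5,4.5],"turn":[0,-0.007,0],"grip":93},{"xyz":[145,5,4.5],"turn":[0,-0.007,0],"grip":60},{"xyz":[145,5,4.5],"turn":[0,-0.007,0],"grip":30},{"xyz":[145,5,4.5],"turn":[0,-0.007,0],"grip":5},{"xyz":[145,5,4.5],"turn":[0,-0.007,0],"grip":5},{"xyz":[145,5,4.5],"turn":[0,-0.007,0],"grip":5}]' --force 50

```text
t: 8.85
tool_pos: [0.4047, 0.2937, 0.093]
orientation: [0.23, 1.558, -0.232]
force: [-0.6, -0.4, 0.3]
opening: 0.0479
```

step_arm --commands '[{"xyz":[0,0,0],"turn":[0,0,0],"grip":5},{"xyz":[0,0,0],"turn":[0,0,0],"grip":5},{"xyz":[0,0,0],"turn":[0,0,0],"grip":5}]'

```text
t: 9.22
tool_pos: [0.4045, 0.2936, 0.0927]
orientation: [0.229, 1.559, -0.232]
force: [-0.4, 0.1, 1.4]
opening: 0.0176
```

step_arm --commands '[{"xyz":[0,0,0],"turn":[0,0,0],"grip":5},{"xyz":[0,0,0],"turn":[0,0,0],"grip":5},{"xyz":[-5,0,0],"turn":[0,0,0],"grip":5},{"xyz":[-15,0,0],"turn":[0,0,0],"grip":5},{"xyz":[-30,0,0],"turn":[0,0,0],"grip":5},{"xyz":[-30,0,0],"turn":[0,0,0],"grip":5},{"xyz":[-30,0,0],"turn":[0,0,0],"grip":5}]'

```text
t: 10.1
tool_pos: [0.4046, 0.2937, 0.1229]
orientation: [0.23, 1.558, -0.231]
force: [-1.7, 0.9, -6.7]
opening: 0.0137
```

Run:
```python
from h import *
s=telemetry.read_state();print({k:np.round(s[k],3) for k in s})
cv2.imwrite("pics/w5.png",read_camera("wrist")[:,:,::-1])
R=Ro.from_rotvec(s["orientation"])
f=lambda x,y,z:s["tool_pos"]+R.apply(np.array([x,y,z])/1e3)
print("pred eye top (tool 48,0,-50)",proj("wrist",[f(48,0,-50),f(92,0,-50)]), R.as_matrix().round(3))
```

```text
{'t': np.float64(10.1), 'q': array([ 5.260e-01,  3.000e-02,  1.938e+00, -1.000e-03,  1.174e+00,
       -7.510e-01]), 'dq': array([ 0.   ,  0.011,  0.009,  0.001, -0.001,  0.   ]), 'joint_torque': array([-3.0000e-03, -4.8836e+01, -4.7254e+01,  3.8000e-02,  2.3000e-02,
        0.0000e+00]), 'tool_pos': array([0.405, 0.294, 0.123]), 'orientation': array([ 0.23 ,  1.558, -0.231]), 'force': array([-1.706,  0.941, -6.723]), 'wrist_torque': array([-0.009,  0.032,  0.009]), 'opening': np.float64(0.014)}
pred eye top (tool 48,0,-50) [[320.08004687 191.58171903]
 [321.02601984 179.15849758]] [[ 0.     0.29   0.957]
 [-0.001  0.957 -0.29 ]
 [-1.    -0.001  0.001]]
```

View pics/w5.png

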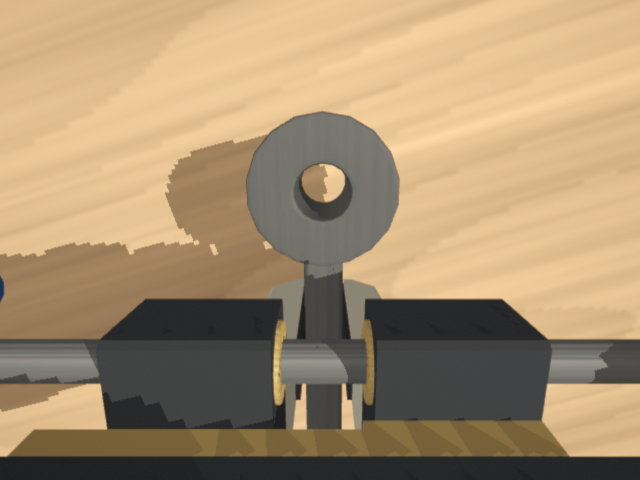

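Arm is held and balanced: wrist torque is about 0.03 N·m, and the eye ring is centred at (323,188), within about 1 mm of the prediction. Next: lift and transfer.

Run:
```python
from h import *
s=telemetry.read_state();R=Ro.from_rotvec(s["orientation"])
e=ray("wrist",(323,188),s["tool_pos"][2]-.048);et=R.inv().apply(e-s["tool_pos"]);print("eye in tool",et*1e3)
Rt=down(np.radians(8.5+90));ez=np.array([0,et[1],et[2]])
T=np.array([.570,.026,.227])-Rt.apply(ez);print(T);go(T,0,Rt);go([T[0],T[1],.33],0,Rt)
```

```text
eye in tool [ 47.99483375   1.17372297 -50.92115281]
[0.62053532 0.03236579 0.227     ]
shift [-104.1 -187.5  282.5] turn [-0.442 -0.     0.002]
shift [-207.1 -187.7  282.5] turn [-0.442 -0.     0.002]
```

step_arm --commands '[{"xyz":[-30,0,0],"turn":[0,0,0],"grip":5},{"xyz":[-70,0,0],"turn":[0,0,0],"grip":5},{"xyz":[-110,0,0],"turn":[0,0,0],"grip":5},{"xyz":[-150,0,0],"turn":[0,0,0],"grip":5},{"xyz":[-180,0,0],"turn":[0,0,0],"grip":5},{"xyz":[-200,0,0],"turn":[0,0,0],"grip":5},{"xyz":[-200,0,0],"turn":[0,0,0],"grip":5}]'

```text
t: 11.02
tool_pos: [0.4051, 0.2942, 0.3237]
orientation: [0.23, 1.557, -0.231]
force: [-0.8, 0.7, -6.7]
opening: 0.014
```

step_arm --commands '[{"xyz":[0,-8,10],"turn":[-0.02,0,0],"grip":5},{"xyz":[0,-25,35],"turn":[-0.06,0,0],"grip":5},{"xyz":[0,-48,70],"turn":[-0.11,0,0],"grip":5},{"xyz":[0,-72,107],"turn":[-0.17,0,0],"grip":5},{"xyz":[0,-96,144],"turn":[-0.23,0,0],"grip":5},{"xyz":[0,-120,181],"turn":[-0.29,0,0],"grip":5},{"xyz":[0,-144,217],"turn":[-0.35,0,0],"grip":5},{"xyz":[0,-166,250],"turn":[-0.4,0,0],"grip":5},{"xyz":[0,-181,273],"turn":[-0.43,0,0],"grip":5},{"xyz":[0,-187.5,282.5],"turn":[-0.442,0,0.002],"grip":5},{"xyz":[0,-187.5,282.5],"turn":[-0.442,0,0.002],"grip":5},{"xyz":[0,-187.5,282.5],"turn":[-0.442,0,0.002],"grip":5}]'

```text
t: 12.52
tool_pos: [0.6201, 0.0336, 0.3225]
orientation: [-0.116, 1.569, 0.118]
force: [0.2, 0.2, -5.6]
opening: 0.0137
```

Run:
```python
from h import *
go([.6205,.0324,.227],0,down(np.radians(98.5)))
p=camera_params("wrist");w=read_camera("wrist");s=read_camera("scene")
print(proj("wrist",[.57,.026,.1],p),proj("scene",[.57,.026,.1]))
o=np.zeros((600,800,3),np.uint8);o[:300,:400]=cv2.resize(w,(400,300));b=cv2.resize(s[90:340,200:440],None,fx=1.66,fy=1.66);o[:b.shape[0],400:400+b.shape[1]]=b
cv2.imwrite("pics/m6.png",o[:430,:,::-1])
```

```text
shift [95.5 -1.4  0.3] turn [ 0.    -0.001 -0.001]
[[321.94749523 161.52001859]] [[321.19888928 246.77393669]]
```

View pics/m6.png

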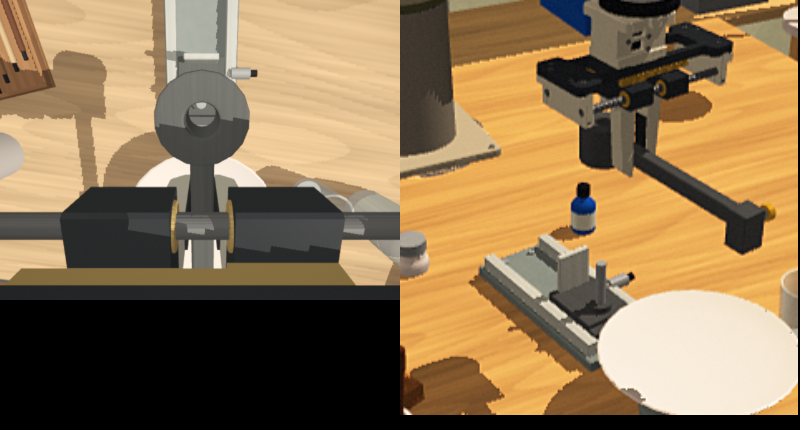

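The post tip shows through the eye hole from above, and the arm hangs level along the slide. I'll lower to about 35 mm clear.

step_arm --commands '[{"xyz":[10,-0.5,0],"turn":[0,0,0],"grip":5},{"xyz":[28,-1.4,0],"turn":[0,0,0],"grip":5},{"xyz":[48,-1.4,0],"turn":[0,0,0],"grip":5},{"xyz":[66,-1.4,0],"turn":[0,0,0],"grip":5},{"xyz":[82,-1.4,0],"turn":[0,0,0],"grip":5},{"xyz":[91,-1.4,0],"turn":[0,0,0],"grip":5},{"xyz":[95,-1.4,0],"turn":[0,0,0],"grip":5},{"xyz":[95,-1.4,0],"turn":[0,0,0],"grip":5},{"xyz":[95,-1.4,0],"turn":[0,0,0],"grip":5},{"xyz":[95,-1.4,0],"turn":[0,0,0],"grip":5}]'

```text
t: 13.88
tool_pos: [0.6213, 0.0313, 0.2288]
orientation: [-0.116, 1.567, 0.117]
force: [0.8, -0.0, -6.3]
opening: 0.0135
```

Run:
```python
from h import *
st=telemetry.read_state();print(st["tool_pos"],st["force"],st["wrist_torque"],abs(st["dq"]).max())
go([.6205,.0324,.227],0,down(np.radians(98.5)))
R=Ro.from_rotvec(st["orientation"]);f=lambda x,y,z:st["tool_pos"]+R.apply(np.array([x,y,z])/1e3)
w=read_camera("wrist");s=read_camera("scene")
print("post",proj("scene",[.57,.026,.1]),"eye mouth, bar tip top",proj("scene",[f(92,1.2,-51),f(56,-2,142)]))
o=np.zeros((560,800,3),np.uint8);b=cv2.resize(s[150:290,270:430],None,fx=4,fy=4,interpolation=cv2.INTER_CUBIC);o[:560,:480]=b[:560,:480]
o[:240,480:]=cv2.resize(w,(320,240))
o[250:250+300,480:]=cv2.resize(w[90:290,213:427],(320,300))
cv2.imwrite("pics/m7.png",o[:,:,::-1])
```

```text
[0.62125438 0.031322   0.22880992] [ 0.79328473 -0.02090114 -6.31130673] [ 0.07206263  0.08979314 -0.01566659] 0.003016658448614539
shift [ 1.8  1.2 -0.6] turn [-0.     0.001 -0.   ]
post [[321.19888928 246.77393669]] eye mouth, bar tip top [[321.20384037 230.36838474]
 [393.47006422 263.96812472]]
```

View pics/m7.png

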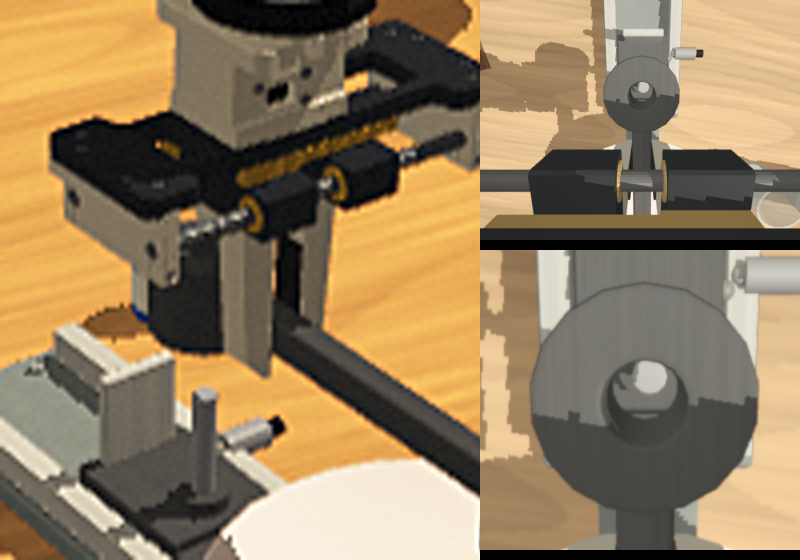

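Through the hole the post tip shows at wrist pixel (328,174). I'll compare it with the eye centre (323,188) using the same camera.

Run:
```python
from h import *
s=telemetry.read_state();R=Ro.from_rotvec(s["orientation"]);t=s["tool_pos"]
e=ray("wrist",(323.2,188.5),t[2]-.048);p=ray("wrist",(328,174.3),.1)
print("eye",e,"post",p,"error in tool mm",R.inv().apply(p-e)*1e3)
print("scene post",ray("scene",(270+205/4,150+394/4),.1))
```

```text
eye [0.57130959 0.02466948 0.18053147] post [0.57277945 0.02728872 0.1       ] error in tool mm [80.53362506  2.34634512  1.78000969]
scene post [0.57512429 0.02330468 0.1       ]
```

step_arm --commands '[{"xyz":[2,1,0.5],"turn":[0,0,0],"grip":5},{"xyz":[4,2,1],"turn":[0,0,0],"grip":5},{"xyz":[4,2,1],"turn":[0,0,0],"grip":5},{"xyz":[4,2,1],"turn":[0,0,0],"grip":5},{"xyz":[4,2,1],"turn":[0,0,0],"grip":5},{"xyz":[4,2,1],"turn":[0,0,0],"grip":5},{"xyz":[4,2,1],"turn":[0,0,0],"grip":5},{"xyz":[4,2,1],"turn":[0,0,0],"grip":5}]'

```text
t: 14.98
tool_pos: [0.6216, 0.0334, 0.2241]
orientation: [-0.116, 1.568, 0.117]
force: [-0.7, -0.1, -6.3]
opening: 0.0138
```

Run:
```python
from h import *
st=telemetry.read_state();print(st["t"],st["tool_pos"],st["force"],st["wrist_torque"],abs(st["dq"]).max(),st["opening"])
print(Ro.from_rotvec(st["orientation"]).as_matrix().round(3))
w=read_camera("wrist");t=read_camera("top");s=read_camera("scene")
o=np.zeros((600,800,3),np.uint8);o[:300,:400]=cv2.resize(t,(400,300));o[:300,400:]=cv2.resize(s,(400,300))
o[300:,:320]=cv2.resize(w[90:290,213:427],(320,300))
b=cv2.resize(s[200:320,290:480],None,fx=2.5,fy=2.5,interpolation=cv2.INTER_CUBIC);o[300:,325:325+475]=b
cv2.imwrite("pics/m8.png",o[:,:,::-1])
```

```text
14.975 [0.62160009 0.03341312 0.22408042] [-0.73538237 -0.10432444 -6.27342555] [ 0.02521973 -0.04522753 -0.06583244] 0.0019911132654930825 0.013785295498708449
[[-0.    -0.148  0.989]
 [ 0.     0.989  0.148]
 [-1.     0.    -0.   ]]
```

View pics/m8.png

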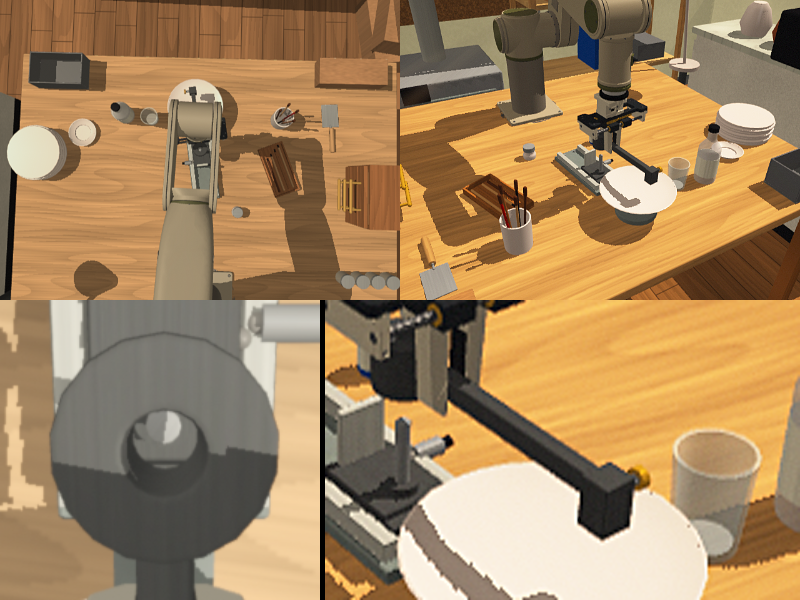

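Post is centred laterally in the eye hole (crop columns 166 and 165). The arm is level over the plate and the bottles, jars and mug have not moved. Handing in.

```bash
python3 -c "
from plant import robot;print(robot.close_job())"
```

```text
the job is handed in; nothing more can be done
None
```

The job is handed in, after about 15 s of the 56 s allowed. The carriage is home, and the brush arm is held by its balance point above the post.

- **Carriage:** I pushed it with the closed fingers. The force peaked at about 25 N, more than the 6–12 N given for the ball, and included an unexplained upward push of about 21 N. It then dropped to about 3 N and rose to 27 N with almost no movement, as against a hard stop. After I backed off, the top camera showed the post moved 82 mm and the block against the stop bar.
- **Brush arm:** I gripped it 50 mm from the eye's centre at 50 N. It hangs level and still, with wrist torque under 0.1 N·m and the gripper opening steady at 13.8 mm. The lower mouth of the eye is about 32 mm above the post tip, and the clamp end points along the slide over the plate.
- **Eye position:** It is within about 2 mm of the post by the wrist camera.
- **Surroundings:** The last pictures show the plate, bottles, jars and mug where they were. Nothing touched the plate.

**Disagreements between checks:** The cameras put the post up to about 5 mm apart (top x 0.570, wrist 0.573, scene 0.575). I aimed between the top and wrist values. The top and wrist cameras also differed by about 5 mm on where the brush arm lay; I used the wrist view for the grasp.

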